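# Open the tumbler guard and hold its gate wide

### The job

Open the guard gate of the small bench tumbler so that the drum can be lifted out: squeeze the large catch on its deck fully in first, and only then the small catch. Then take the gate by its upright wooden grip, swing it out past its click to nearly a right angle, and finish while still holding it wide open by the grip (it is sprung and falls back if let go). Leave the tools and jars around it where they are.

Things in the scene. Friction and masses are not known exactly. Their poses are not given: they have to be found in the camera images.
- cabinet: the bench tumbler: fixed grey steel box, flat deck 100 mm above the table. Origin on the table under the middle of its gate side; x runs along that side (box -115 to 115 mm), y into the box (5 to 195 mm), z up; the gate side looks to -y. A motor cover 34 mm high lies on the deck at y = 154 to 190. The catches stand on the deck at y = 65, x = -45 and +20 mm, either way round.
- catch_large: large steel squeeze catch, fixed on the deck; axes as the cabinet, origin at deck height midway between its wings. Two upright flat wings face each other across y, each 34 mm broad (x), 66 mm high; outer faces 48 mm apart (y = -24, +24), 34 mm when squeezed. At y = -30 to -65 the gate's tongue and a bolt rise 12 mm above the deck: keep fingertips 14 mm above it.
- catch_small: small squeeze catch, like the large one but its wings are only 18 mm broad (x) and 48 mm high; outer faces also 48 mm apart across y, 34 mm when squeezed; same origin (deck height, midway between the wings), axes, and tongue in front.
- large_l (a joint): how far each wing of the large catch is pressed in, m: 0 as found, 0.007 fully squeezed. The two wings are geared together, need about 4 N a side, and stay in when let go. Each catch withdraws its bolt from the gate at 0.005.
- small_l (a joint): the same for the small catch.
- gate (a joint): opening angle of the gate, rad: 0 shut, 1.5 at its stop; from above it turns counter-clockwise to open, free end swinging to the cabinet's -y. Locked (0.05 rad play) until both catches are in. A spring pulls it shut (about 4 N at the grip when wide). A ball click at 0.5 to 1.0 rad resists with up to about 8 N at the grip, spring included, then lets go; released beyond it, the gate rests at 1.0.
- gate_hinge (a point): point on the gate's upright hinge axis at deck height, 100 mm above the table (cabinet x = 85, y = -6 mm).
- grip: upright round wooden grip, 18 mm in diameter and 55 mm high, at the free end of the gate, 190 mm from the hinge axis; origin at the centre of its underside, 112 mm above the table. It turns freely on its own spindle, so its yaw means nothing and it can be held without turning the hand. With the gate shut it stands at cabinet x = -105, y = -6 mm.
- grip_mid (a point): on the axis of the grip, 35 mm above its underside (147 mm above the table): a good height to pinch it.
- weight: bystander: brass disc 30 mm across, 12 mm high, on the deck; origin under its centre
- jar: bystander: amber jar 50 mm across, 65 mm high, beside the hinge end of the tumbler; origin under its centre
- pliers: bystander: small pliers with black handles, 12 mm high, about 110 mm long, on the table
- block: bystander: steel bench block 60 x 60 x 20 mm on the table in front of the gate, clear of its swing; origin under its centre
- mandrel: bystander: tapered steel ring stick standing on a 64 mm foot, 160 mm high; origin under its centre
- hammer: bystander: hammer lying on the left of the bench
- pot: bystander: small copper pot 64 mm across, 50 mm high, on the left; origin under its centre
- saw: bystander: jeweller's saw frame lying on the right of the bench

How it is judged:
By the outcome, as a careful person would: the job done as asked, in the order asked, and still so for the second after the job is handed in, while the arm keeps its last pose, push and grip.
It also fails if it takes over 54 s, if anything falls off the work surface, if the arm or the gripper's body presses on something with over 40 N, if the wrist force passes 120 N, or if a joint passes its speed limit or range.

### The arm

A 6-joint arm with a two-finger parallel gripper is mounted at the origin on the work surface. World frame = base frame: x ahead of the robot, y to its left, z up, the work surface at z = 0. Lengths are in m, angles in rad, forces in N, time in s.
With the tool pointing down it reaches from about 0.35 to 0.85 m from the base axis. Payload 8.1 kg.
Tool frame: the origin (TCP) lies at the very end of the fingers, on their centre line; the grasp point (between the pads) lies 19 mm behind it; z points along the fingers, y is the line along which they close (so a half turn about z gives the same grasp; the last joint's range is limited). The gripper opens to 93 mm and grips with 3 to 60 N. Pads are 15 mm wide; open, the fingers measure 128 mm over their backs; the gripper's body (75 mm by 188 mm) begins 65 mm behind the grasp point.
Start: joints at [1.208, 0.13, 1.488, -0, 1.523, -0.085], TCP at [0.165, 0.577, 0.219] pointing down, gripper open.
Joint ranges: [-2.96, 2.96], [-0.89, 2.26], [0.02, 2.5], [-1.34, 4.48], [0, 2.73], [-2.66, 2.66]. Speed limits (rad/s): [2.39, 2.39, 2.79, 3.14, 3.14, 3.14].

### API

Orientations are given as a unit quaternion [w, x, y, z].
In Python, from cell import bot, viewer, job, models gives the robot as it stands.
- The arm moves only by the tool servo_tool, never from a script. Its argument "commands" is a list of rows, each an object with "translation": the shift along the world's x, y, z in mm, a list of three; "turn": the turn, a rotation vector about the world's x, y, z in degrees, a list of three. A call has 1 to 12 rows; each row shifts and turns the commanded pose from where the row before left it; what a row does not reach is not made up. A row lasts 1/12 s, in which the tool goes at most 41.7 mm and 7.16 degrees, less where a joint would pass 70% of its speed; a pose out of reach is approached as far as the arm can. A call with a gripper value outside its range is refused whole. "gripper" is the gripper command: -1 is fully open, 1 is shut, values between are in proportion, set as the call begins (left out, the last holds). The fingers move at their own pace and stop on an object; "force" is the grip in N (left out, the last holds). Time passes only in rows, so rows that do not move let the fingers close. It gives the time, the measured TCP pose, the force, the opening and the grip force at its end, in the units of the state.
- bot.get_obs(): the state, without advancing time (a new reading comes with each control period).
- viewer.camera(name): name is "scene" or "side" or "wrist"; returns (picture, depth): 384x512x3 uint8, red, green, blue; 384x512 float32, m along the optical axis (not along the pixel's ray), 0 where there is no reading.
- viewer.camera_info(name): a dict with "vertical_fov" (degrees; the focal length in pixels is half the picture's height over the tangent of half this angle, whatever the lens; pixels are square), "cx", "cy" (the principal point, pixels), "dist_coeffs" ([k1, k2, p1, p2, k3] as OpenCV has them; the pictures are not rectified), "origin" and "orientation" of the camera in the world; the wrist camera has in their place "T_tool_cam" (4x4, takes a point from camera to tool coordinates, whose origin is the TCP and whose axes are the flange's). Camera axes: x right, y down, z forward; pixel columns grow to the right and rows downward; lengths in m; the calibration is good to about 2 mm. A picture is of the moment at which its call begins: read the wrist's pose just before it. camera_info takes no time and is no camera call.
- job.hand_in(): hands the job in; it is judged then, once.
Trained networks look in the newest picture that a camera, given by its name, has taken for a name from the list of things; names that differ only in an ending like _2 or _b are one class to them, and where a whole thing is asked for, a point or a joint stands for the part that bears it (a point fixed in the world has none). Each returns a list of dicts, best first, with "score" (0 to 1); they miss things now and then, are a little off and sometimes report something else, mostly with a low value. They report only what shows in the picture. A call takes as long as a camera call.
- models.trace(camera, query): "mask" (384x512 bool, what is visible of it) and "rect" ([left, top, right, bottom] in pixels, round what is visible of it).
The state is a dict: "time_s": time; "q": joint angles; "joint_velocities": joint speeds; "joint_torque": joint torques, N m; "tcp_pos": TCP position; "ee_rot": TCP orientation; "contact_force": force on the tool from outside, world axes, zero at the start; "wrist_torque": the same for the moment, N m; "grip_width": finger opening in m; "grasp_force": force on a finger pad.
Only numpy, scipy, OpenCV 4.12 (cv2) and the standard library are available. Lean on these libraries where they do the work, as an engineer would, in place of code of your own. Each camera call takes 0.05 s, during which the arm holds its last target. There are 200 camera calls.

## Working session

There is one attempt and no reset: what is moved stays moved. The work goes in short steps, Python scripts to look and compute and a tool call to move; the robot and the scene stay as the last step left them, time stands still between calls to the robot, and variables do not carry over. Pictures are saved under pics/ and viewed, at most 10 in all, crops included, and the job is handed in when it is done.

Besides the shell and the picture viewer there is one more tool, called after "Request:" as name([rows], argument=value, ...), one row to a line, values as JSON. servo_tool: Moves the arm, as the interface text tells. Its arguments: {"type":"object","properties":{"commands":{"type":"array"},"gripper":{"type":"number"},"force":{"type":"number"}},"required":["commands"]}

```bash
mkdir -p pics; ls
cat > h.py <<'E'
import numpy as np, cv2
from cell import bot, viewer, job, models
from scipy.spatial.transform import Rotation as R
def quat(q): return R.from_quat([q[1],q[2],q[3],q[0]])
def cam(name, save=None):
    o=bot.get_obs(); im,d=viewer.camera(name)
    if save: cv2.imwrite(f'pics/{save}.png', im[:,:,::-1])
    i=viewer.camera_info(name); f=192/np.tan(np.radians(i['vertical_fov'])/2)
    K=np.array([[f,0,i['cx']],[0,f,i['cy']],[0,0,1]]); dc=np.array(i['dist_coeffs'],float)
    T=np.eye(4)
    if name=='wrist':
        A=np.eye(4);A[:3,:3]=quat(o['ee_rot']).as_matrix();A[:3,3]=o['tcp_pos'];T=A@np.array(i['T_tool_cam'])
    else:
        q=np.array(i['orientation']); T[:3,:3]=quat(q).as_matrix() if q.size==4 else q; T[:3,3]=i['origin']
    return dict(im=im,d=d,K=K,dc=dc,T=T)
def pts(c,mask=None):
    v,u=np.nonzero((c['d']>0)&(mask if mask is not None else True))
    n=cv2.undistortPoints(np.c_[u,v].astype(float).reshape(-1,1,2),c['K'],c['dc'])[:,0]
    z=c['d'][v,u]; return np.c_[n*z[:,None],z]@c['T'][:3,:3].T+c['T'][:3,3]
def proj(c,P):
    Ti=np.linalg.inv(c['T']); return cv2.projectPoints(np.atleast_2d(P).astype(float),cv2.Rodrigues(Ti[:3,:3])[0],Ti[:3,3],c['K'],c['dc'])[0][:,0]
E
python3 - <<'E'
from h import *
o=bot.get_obs(); print(o['ee_rot'],o['time_s'],o['grip_width'])
for n in ['scene','side']:
    c=cam(n,n); print(n,c['T'][:3,3],c['T'][:3,2])
    for q in ['cabinet','catch_large','catch_small','grip','gate','weight','jar','block','mandrel','pliers','hammer','pot','saw']:
        r=models.trace(n,q)
        for x in r[:2]:
            p=pts(c,x['mask']); print(q,round(x['score'],2),x['rect'],x['mask'].sum(), np.round(np.median(p,0),3) if len(p) else '', np.round(np.percentile(p,[2,98],axis=0),3).tolist() if len(p) else '')
E
python3 -c "
import cv2,numpy as np
a=cv2.imread('pics/scene.png');b=cv2.imread('pics/side.png')
cv2.imwrite('pics/s1.png',cv2.resize(a,(800,600)));cv2.imwrite('pics/s2.png',cv2.resize(b,(800,600)))"
```

```text
pics
[-2.02638741e-04  1.38425229e-01  9.90372472e-01 -8.83756908e-04] 0.0 0.09299748357940057
scene [ 1.52591421 -0.73369427  1.3273537 ] [-0.55426263  0.40007323 -0.72988653]
cabinet 0.59 [258.2, 132.2, 341.4, 212.4] 3775 [0.635 0.142 0.096] [[0.483, 0.05, 0.003], [0.706, 0.277, 0.136]]
catch_large 0.65 [275.6, 141.7, 296.1, 163.9] 280 [0.552 0.138 0.135] [[0.528, 0.117, 0.099], [0.565, 0.171, 0.165]]
catch_large 0.52 [76.3, 228.7, 132.8, 282.7] 426 [ 0.44  -0.583  0.011] [[0.337, -0.626, 0.0], [0.587, -0.52, 0.027]]
catch_small 0.63 [257.1, 133.3, 342.8, 214.0] 3875 [0.634 0.143 0.096] [[0.48, 0.051, 0.001], [0.707, 0.284, 0.137]]
catch_small 0.62 [279.4, 211.9, 296.9, 234.1] 263 [ 0.765 -0.012  0.051] [[0.738, -0.028, 0.005], [0.78, 0.016, 0.07]]
grip 0.59 [258.6, 146.7, 264.9, 157.4] 51 [0.496 0.063 0.141] [[0.487, 0.057, 0.117], [0.502, 0.071, 0.164]]
gate 0.83 [258.7, 143.1, 298.7, 203.5] 808 [0.553 0.081 0.061] [[0.381, 0.06, -0.003], [0.687, 0.148, 0.16]]
gate 0.2 [346.4, 141.5, 366.1, 160.7] 259 [0.611 0.458 0.029] [[0.551, 0.429, -0.003], [0.64, 0.519, 0.054]]
weight 0.18 
[... 1620 characters left out ...]
.07, 0.069]]
block 0.74 [299.5, 221.8, 318.0, 236.9] 218 [ 0.649 -0.196  0.019] [[0.618, -0.228, 0.004], [0.685, -0.163, 0.026]]
mandrel 0.56 [294.3, 266.4, 316.9, 306.3] 380 [ 0.445 -0.413  0.017] [[0.421, -0.437, -0.001], [0.481, -0.379, 0.155]]
mandrel 0.34 [198.3, 142.2, 276.9, 213.7] 3136 [0.561 0.141 0.096] [[0.462, 0.054, -0.0], [0.706, 0.278, 0.14]]
hammer 0.66 [124.2, 153.5, 184.8, 182.5] 453 [0.393 0.467 0.02 ] [[0.258, 0.414, -0.003], [0.502, 0.513, 0.031]]
pot 0.46 [286.4, 175.5, 299.2, 195.0] 197 [ 0.743 -0.008  0.047] [[0.727, -0.024, 0.002], [0.772, 0.019, 0.069]]
saw 0.71 [321.3, 295.2, 382.3, 359.6] 584 [ 0.428 -0.598  0.012] [[0.327, -0.625, -0.003], [0.585, -0.516, 0.029]]
```

View pics/s1.png

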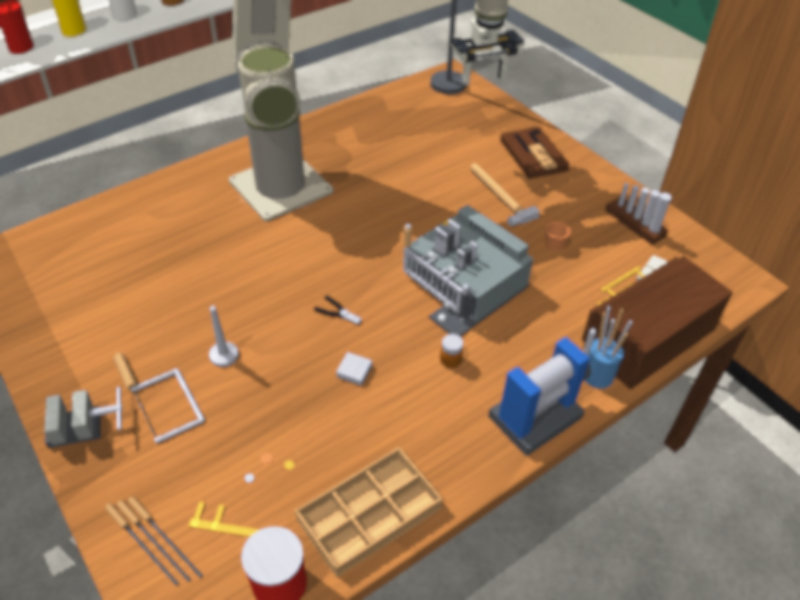

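View pics/s2.png

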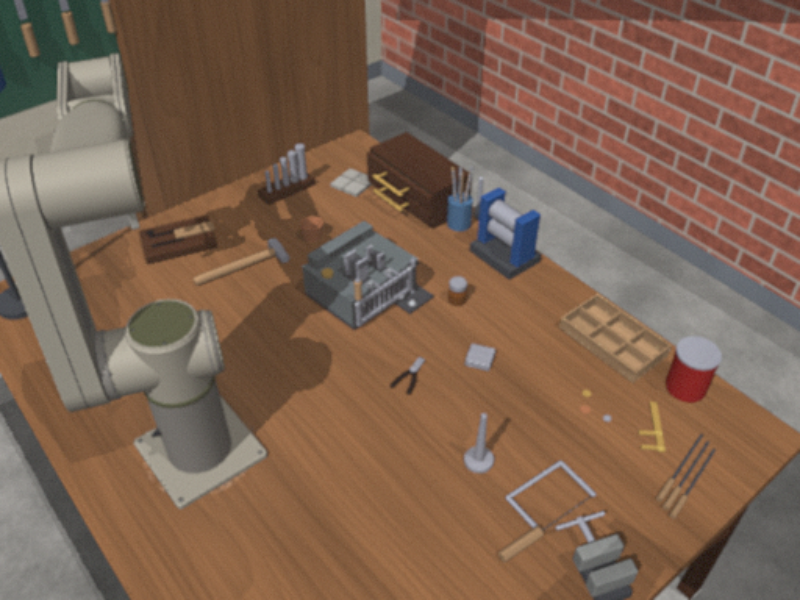

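The scene shows the tumbler at about (480,260) with the gate facing the camera-left, the grip at (407,230), the large catch nearest the grip at (447,235) and the small one at (467,255). The side view agrees, with the weight on the deck at (327,272). Next I'll bring the wrist camera over it.

Request:
servo_tool([
  {"translation": [10, -10, 30], "turn": [0, 0, 0]},
  {"translation": [25, -25, 30], "turn": [0, 0, 0]},
  {"translation": [28, -28, 20], "turn": [0, 0, 0]},
  {"translation": [28, -28, 20], "turn": [0, 0, 0]},
  {"translation": [28, -28, 20], "turn": [0, 0, 0]},
  {"translation": [28, -28, 20], "turn": [0, 0, 0]},
  {"translation": [28, -28, 10], "turn": [0, 0, 0]},
  {"translation": [28, -28, 0], "turn": [0, 0, 0]},
  {"translation": [28, -28, 0], "turn": [0, 0, 0]},
  {"translation": [28, -28, 0], "turn": [0, 0, 0]},
  {"translation": [28, -28, 0], "turn": [0, 0, 0]},
  {"translation": [28, -28, 0], "turn": [0, 0, 0]},
], gripper=-1)

```text
time_s: 2.4
tcp_pos: [0.4712, 0.2697, 0.361]
ee_rot: [0.0, 0.138, 0.99, 0.0]
contact_force: [1.1, 0.5, -1.2]
grip_width: 0.0929
grasp_force: 0.0
```

Request:
servo_tool([
  {"translation": [28, -32, 0], "turn": [0, 0, 0]},
  {"translation": [28, -32, 0], "turn": [0, 0, 0]},
  {"translation": [20, -22, 0], "turn": [0, 0, 0]},
  {"translation": [8, -8, 0], "turn": [0, 0, 0]},
  {"translation": [0, 0, 0], "turn": [0, 0, 0]},
  {"translation": [0, 0, 0], "turn": [0, 0, 0]},
])

```text
time_s: 2.9
tcp_pos: [0.5529, 0.1787, 0.3605]
ee_rot: [-0.0, 0.139, 0.99, 0.0]
contact_force: [-0.4, 0.4, -0.1]
grip_width: 0.093
grasp_force: 0.0
```

Run:
```python
from h import *
o=bot.get_obs(); print(o['tcp_pos'],o['ee_rot'],o['time_s'],o['contact_force']); print(viewer.camera_info('wrist'))
c=cam('wrist','w1'); print(c['T'])
for q in ['cabinet','catch_large','catch_small','grip','gate','weight','jar']:
    for x in models.trace('wrist',q)[:2]:
        p=pts(c,x['mask']); print(q,round(x['score'],2),x['rect'],x['mask'].sum(), np.round(np.median(p,0),3) if len(p) else '', np.round(np.percentile(p,[2,98],axis=0),3).tolist() if len(p) else '')
np.savez('w1.npz',**c)
```

```text
[0.55292796 0.17873458 0.36051058] [-4.13672308e-04  1.38979019e-01  9.90295229e-01  1.40973448e-04] 2.9 [-0.39089885  0.37860166 -0.10808178]
{'vertical_fov': 64.71843789719432, 'cx': 254.7433934797208, 'cy': 193.40305302904164, 'dist_coeffs': array([0.00537569, 0.        , 0.        , 0.        , 0.        ]), 'T_tool_cam': array([[ 5.64750102e-05, -9.66548972e-01, -2.56482126e-01,
         7.07933043e-02],
       [ 9.99999633e-01,  2.73731312e-04, -8.11361527e-04,
         4.59395031e-04],
       [ 8.54427839e-04, -2.56481986e-01,  9.66548633e-01,
        -1.65803732e-01],
       [ 0.00000000e+00,  0.00000000e+00,  0.00000000e+00,
         1.00000000e+00]])}
[[ 2.75204908e-01  9.29486613e-01  2.45594981e-01  4.85125913e-01]
 [ 9.61385344e-01 -2.65889472e-01 -7.10000669e-02  1.98597724e-01]
 [-6.92491986e-04  2.55650982e-01 -9.66768895e-01  5.26375101e-01]
 [ 0.00000000e+00  0.00000000e+00  0.00000000e+00  1.00000000e+00]]
cabinet 0.78 [151.5, 82.2, 351.8, 271.5] 19540 [0.58 0.19 0.1 ] [[0.473, 0.057, 0.008], [0.697, 0.274, 0.135]]
cabinet 0.39 [409.3, 127.4, 462.1, 168.9] 1676 [0.617 0.471 0.029] [[0.585, 0.432, 0.002], [0.643, 0.49, 0.05]]
catch_large 0.87 [198.7, 146.3, 258.5, 194.5] 1619 [0.542 0.151 0.148] [[0.524, 0.099, 0.1], [0.563, 0.178, 0.167]]
catch_small 0.85 [215.8, 190.8, 272.0, 227.1] 918 [0.606 0.156 0.116] [[0.596, 0.106, 0.1], [0.621, 0.186, 0.149]]
catch_small 0.56 [147.9, 138.3, 226.5, 256.1] 1678 [0.557 0.083 0.101] [[0.486, 0.061, 0.001], [0.669, 0.114, 0.172]]
gate 0.78 [151.2, 139.9, 231.4, 261.4] 1746 [0.559 0.083 0.101] [[0.486, 0.059, 0.001], [0.671, 0.114, 0.172]]
weight 0.68 [248.0, 104.0, 268.8, 126.6] 402 [0.491 0.201 0.112] [[0.478, 0.187, 0.109], [0.504, 0.214, 0.114]]
weight 0.45 [147.4, 139.3, 171.7, 158.6] 263 [0.493 0.078 0.154] [[0.485, 0.043, 0.025], [0.506, 0.081, 0.168]]
```

View pics/w1.png

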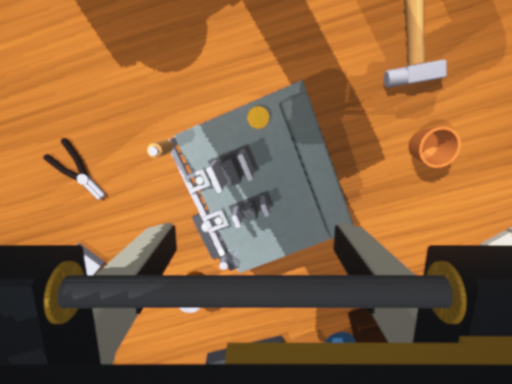

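The wrist view shows the large catch at (230,170), the small catch at (250,207), the grip at (157,150) and the weight at (259,117). I'll fit the cabinet's pose and cross-check it with both catches and the grip.

```bash
cat > fit.py <<'E'
from h import *
def box(c,mask):
    p=pts(c,mask); out={}
    for n,lo,hi in [('deck',.093,.108),('cover',.128,.142)]:
        s=p[(p[:,2]>lo)&(p[:,2]<hi)][:,:2]; r=cv2.minAreaRect((s*1000).astype(np.float32)); out[n]=(len(s),np.round(r[0],1),np.round(r[1],1),round(r[2],1),np.round(np.median(p[(p[:,2]>lo)&(p[:,2]<hi)][:,2]),4))
    return out
def top(c,m,lo,hi):
    p=pts(c,m); s=p[(p[:,2]>lo)&(p[:,2]<hi)]
    r=cv2.minAreaRect((s[:,:2]*1000).astype(np.float32)); return len(s),np.round(s.mean(0),4),np.round(r[0],1),np.round(r[1],1),round(r[2],1)
def cluster(c,m,lo,hi):
    p=pts(c,m); s=p[(p[:,2]>lo)&(p[:,2]<hi)]
    _,l,ce=cv2.kmeans((s[:,:2]).astype(np.float32),2,None,(3,50,1e-6),5,cv2.KMEANS_PP_CENTERS); return ce
E
python3 - <<'E'
from fit import *
for n in ['wrist','scene','side']:
    c=cam(n)
    t=models.trace(n,'cabinet')
    if t: print(n,box(c,t[0]['mask']))
    for q,lo,hi in [('catch_large',.157,.172),('catch_small',.14,.155),('weight',.105,.12)]:
        t=[x for x in models.trace(n,q) if x['mask'].sum()<2500]
        for x in t[:2]:
            try: print(q,round(x['score'],2),top(c,x['mask'],lo,hi), cluster(c,x['mask'],lo,hi).tolist() if 'c' in q else '')
            except Exception as e: print(q,'none')
    p=pts(c); s=p[(abs(p[:,0]-.495)<.03)&(abs(p[:,1]-.07)<.03)&(p[:,2]>.14)&(p[:,2]<.18)]
    print('grip',len(s),np.round(np.median(s,0),4),np.round(s.min(0),3),np.round(s.max(0),3))
E
```

```text
wrist {'deck': (14088, array([586.2, 179.1]), array([232.4, 204.3]), 5.2, np.float64(0.1)), 'cover': (3925, array([578.1, 179.8]), array([207.8, 198.2]), 5.6, np.float64(0.1336))}
catch_large 0.62 (689, array([0.5438, 0.1497, 0.1625]), array([544.4, 149.5]), array([33.8, 48.5]), 6.3) [[0.5422022938728333, 0.1627250760793686], [0.5452460646629333, 0.13790448009967804]]
catch_large none
catch_small 0.95 (298, array([0.6082, 0.157 , 0.1446]), array([608.9, 156.8]), array([18.2, 48.4]), 6.2) [[0.6065666079521179, 0.17121845483779907], [0.6095721125602722, 0.14535920321941376]]
weight 0.74 (379, array([0.4911, 0.2004, 0.1118]), array([491.5, 200.8]), array([28. , 27.1]), 74.1) 
weight 0.55 (426, array([0.5795, 0.0987, 0.1079]), array([580.7,  96.2]), array([190.7,  33.1]), 5.7) 
grip 263 [0.4928 0.0758 0.1664] [0.484 0.064 0.14 ] [0.502 0.081 0.174]
scene {'deck': (1490, array([585.4, 173.6]), array([236.7, 207.5]), 6.7, np.float64(0.0991)), 'cover': (366, array([538., 209.]), array([288.2, 147.3]), 47.3, np.float64(0.133))}
catch_large 0.88 (63, array([0.5448, 0.1422, 0.1617]), array([54
[... 744 characters left out ...]
array([25.7, 49.6]), 4.1) [[0.5353432893753052, 0.15468372404575348], [0.539801299571991, 0.1277233213186264]]
catch_small none
catch_small 0.52 (25, array([0.6021, 0.1521, 0.144 ]), array([602. , 154.2]), array([49.8, 16.8]), 89.2) [[0.6015502214431763, 0.1401103138923645], [0.6028892397880554, 0.16996632516384125]]
weight 0.36 (12, array([0.4857, 0.1909, 0.1126]), array([484.6, 189.7]), array([17.7, 14.2]), 71.7) 
grip 38 [0.4851 0.0676 0.1614] [0.476 0.059 0.141] [0.495 0.079 0.174]fit.py:9: RuntimeWarning: Mean of empty slice.
  r=cv2.minAreaRect((s[:,:2]*1000).astype(np.float32)); return len(s),np.round(s.mean(0),4),np.round(r[0],1),np.round(r[1],1),round(r[2],1)
  ret = um.true_divide(
```

Request:
servo_tool([
  {"translation": [9, -7, -15], "turn": [0, 0, 5.6]},
  {"translation": [9, -7, -15], "turn": [0, 0, 5.6]},
  {"translation": [9, -7, -15], "turn": [0, 0, 5.6]},
  {"translation": [10, -8, -15], "turn": [0, 0, 5.6]},
  {"translation": [0, 0, 0], "turn": [0, 0, 0]},
  {"translation": [0, 0, 0], "turn": [0, 0, 0]},
  {"translation": [0, 0, 0], "turn": [0, 0, 0]},
], gripper=-0.5, force=20)

```text
time_s: 4.63
tcp_pos: [0.5899, 0.15, 0.3017]
ee_rot: [0.0, -0.055, 0.998, 0.0]
contact_force: [-0.4, 0.0, 0.6]
grip_width: 0.0697
grasp_force: 0.0
```

Run:
```python
from fit import *
o=bot.get_obs(); print(o['tcp_pos'],quat(o['ee_rot']).as_matrix()[:,1],o['time_s'],o['grip_width'],o['contact_force'])
n='wrist';c=cam(n,'w2')
for q,lo,hi in [('catch_large',.157,.172),('catch_small',.14,.155)]:
    for x in [x for x in models.trace(n,q) if x['mask'].sum()<6000][:2]:
        try: print(q,round(x['score'],2),top(c,x['mask'],lo,hi))
        except Exception as e: print(q,'none')
p=pts(c); s=p[(abs(p[:,0]-.493)<.02)&(abs(p[:,1]-.073)<.02)&(p[:,2]>.12)&(p[:,2]<.18)]
print('grip',len(s),np.median(s,0),np.percentile(s,[1,99],axis=0))
for x in models.trace(n,'grip')[:2]: print(x['score'],x['rect'],x['mask'].sum())
```

```text
[0.58993296 0.14998254 0.30169811] [-1.09577547e-01  9.93978206e-01  2.94156163e-04] 4.6333 0.06973164593363024 [-0.41841829  0.04455341  0.631722  ]
catch_large 0.55 (1055, array([0.544 , 0.1492, 0.1624]), array([544.2, 149.1]), array([33.2, 49.4]), 6.3)
catch_large 0.26 (276, array([0.4936, 0.0736, 0.167 ]), array([493. ,  72.6]), array([16.6, 17.2]), 75.2)
catch_small 0.87 (414, array([0.6081, 0.156 , 0.1447]), array([608.6, 156.3]), array([17.2, 47.5]), 6.3)
grip 455 [0.49429965 0.07561151 0.166125  ] [[0.48502823 0.06446683 0.12260849]
 [0.5017726  0.08080525 0.17305774]]
0.82 [172.7, 65.1, 199.4, 93.1] 348
```

View pics/w2.png

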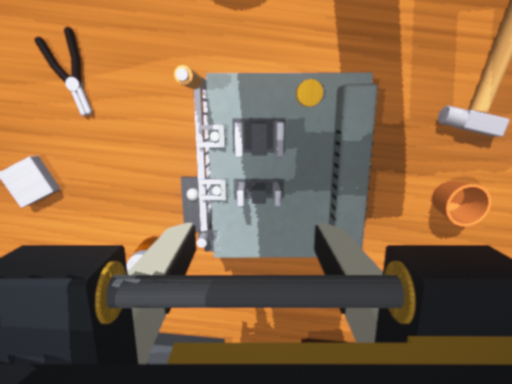

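This second wrist view agrees within 1 mm: large catch at (259,137), small at (259,192), grip at (183,75). I'll move over the large catch and descend.

Request:
servo_tool([
  {"translation": [-15, 0, -10], "turn": [0, 0, 0]},
  {"translation": [-20, 0, -20], "turn": [0, 0, 0]},
  {"translation": [-10, -1, -25], "turn": [0, 0, 0]},
  {"translation": [0, 0, -25], "turn": [0, 0, 0]},
  {"translation": [0, 0, -20], "turn": [0, 0, 0]},
  {"translation": [0, 0, -20], "turn": [0, 0, 0]},
  {"translation": [0, 0, -20], "turn": [0, 0, 0]},
  {"translation": [0, 0, -20], "turn": [0, 0, 0]},
  {"translation": [0, 0, -12], "turn": [0, 0, 0]},
  {"translation": [0, 0, -4], "turn": [0, 0, 0]},
  {"translation": [0, 0, 0], "turn": [0, 0, 0]},
  {"translation": [0, 0, 0], "turn": [0, 0, 0]},
])

```text
time_s: 5.83
tcp_pos: [0.5456, 0.1488, 0.1259]
ee_rot: [0.001, -0.057, 0.998, 0.0]
contact_force: [0.2, 0.2, -0.2]
grip_width: 0.07
grasp_force: 0.0
```

Request:
servo_tool([
  {"translation": [0, 0, 0], "turn": [0, 0, 0]},
  {"translation": [0, 0, 0], "turn": [0, 0, 0]},
  {"translation": [0, 0, 0], "turn": [0, 0, 0]},
  {"translation": [0, 0, 0], "turn": [0, 0, 0]},
  {"translation": [0, 0, 0], "turn": [0, 0, 0]},
  {"translation": [0, 0, 0], "turn": [0, 0, 0]},
  {"translation": [0, 0, 0], "turn": [0, 0, 0]},
  {"translation": [0, 0, 0], "turn": [0, 0, 0]},
  {"translation": [0, 0, 0], "turn": [0, 0, 0]},
  {"translation": [0, 0, 0], "turn": [0, 0, 0]},
], gripper=0.4, force=20)

```text
time_s: 6.67
tcp_pos: [0.5456, 0.1494, 0.1258]
ee_rot: [0.001, -0.057, 0.998, 0.001]
contact_force: [-1.3, 4.1, 5.9]
grip_width: 0.033
grasp_force: 20.0
```

Request:
servo_tool([
  {"translation": [0, 0, 0], "turn": [0, 0, 0]},
  {"translation": [0, 0, 0], "turn": [0, 0, 0]},
  {"translation": [0, 0, 0], "turn": [0, 0, 0]},
  {"translation": [0, 0, 0], "turn": [0, 0, 0]},
  {"translation": [0, 0, 0], "turn": [0, 0, 0]},
  {"translation": [0, 0, 10], "turn": [0, 0, 0]},
  {"translation": [0, 0, 20], "turn": [0, 0, 0]},
  {"translation": [0, 0, 25], "turn": [0, 0, 0]},
  {"translation": [10, 1, 10], "turn": [0, 0, 0]},
  {"translation": [20, 2, 0], "turn": [0, 0, 0]},
  {"translation": [20, 2, 0], "turn": [0, 0, 0]},
  {"translation": [13, 2, 0], "turn": [0, 0, 0]},
], gripper=-0.5)

```text
time_s: 7.67
tcp_pos: [0.6098, 0.1556, 0.1912]
ee_rot: [0.001, -0.056, 0.998, 0.0]
contact_force: [-0.3, 0.1, 0.9]
grip_width: 0.0696
grasp_force: 0.0
```

Request:
servo_tool([
  {"translation": [0, 0, 0], "turn": [0, 0, 0]},
  {"translation": [0, 0, -10], "turn": [0, 0, 0]},
  {"translation": [0, 0, -20], "turn": [0, 0, 0]},
  {"translation": [0, 0, -20], "turn": [0, 0, 0]},
  {"translation": [0, 0, -14], "turn": [0, 0, 0]},
  {"translation": [0, 0, -5], "turn": [0, 0, 0]},
  {"translation": [0, 0, 0], "turn": [0, 0, 0]},
  {"translation": [0, 0, 0], "turn": [0, 0, 0]},
])

```text
time_s: 8.33
tcp_pos: [0.6079, 0.1557, 0.1211]
ee_rot: [-0.0, -0.057, 0.998, -0.0]
contact_force: [-0.1, 1.2, -0.3]
grip_width: 0.0696
grasp_force: 0.0
```

Run:
```python
from fit import *
o=bot.get_obs(); print(o['tcp_pos'],o['grip_width'],o['contact_force'],o['time_s'])
c=cam('wrist','w3')
for x in models.trace('wrist','catch_large')[:2]:
    print(x['score'],x['rect'],top(c,x['mask'],.157,.175))
c=cam('side')
for x in models.trace('side','catch_large')[:2]:
    print(x['score'],top(c,x['mask'],.157,.175))
```

```text
[0.60788583 0.15566777 0.12112584] 0.0696372953756914 [-0.07962115  1.198008   -0.34481678] 8.3333
0.88 [204.1, 88.4, 311.5, 174.0] (6342, array([0.5436, 0.1495, 0.1626]), array([544.4, 149.6]), array([33.7, 35.6]), 6.4)
0.33 [78.7, 2.6, 194.7, 252.1] (0, array([nan, nan, nan]), array([0., 0.]), array([0., 0.]), 0.0)
0.8 (62, array([0.5377, 0.1469, 0.1628]), array([528. , 117.5]), array([107.3,  39.5]), 69.8)fit.py:9: RuntimeWarning: Mean of empty slice.
  r=cv2.minAreaRect((s[:,:2]*1000).astype(np.float32)); return len(s),np.round(s.mean(0),4),np.round(r[0],1),np.round(r[1],1),round(r[2],1)
  ret = um.true_divide(
```

View pics/w3.png

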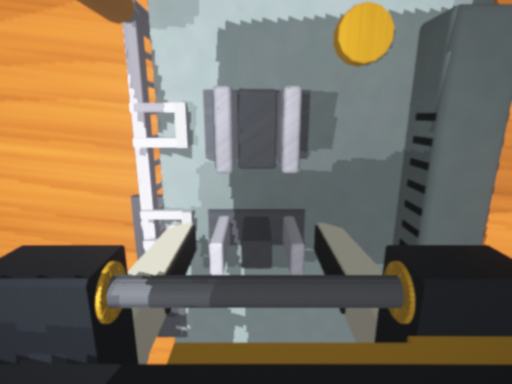

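The large catch (258,130) now measures about 35 mm over its wings, so it is in and staying in. The small catch stands between the fingers at (257,245), so I'll squeeze it.

Request:
servo_tool([
  {"translation": [0, 0, 0], "turn": [0, 0, 0]},
  {"translation": [0, 0, 0], "turn": [0, 0, 0]},
  {"translation": [0, 0, 0], "turn": [0, 0, 0]},
  {"translation": [0, 0, 0], "turn": [0, 0, 0]},
  {"translation": [0, 0, 0], "turn": [0, 0, 0]},
  {"translation": [0, 0, 0], "turn": [0, 0, 0]},
  {"translation": [0, 0, 0], "turn": [0, 0, 0]},
  {"translation": [0, 0, 0], "turn": [0, 0, 0]},
  {"translation": [0, 0, 0], "turn": [0, 0, 0]},
  {"translation": [0, 0, 0], "turn": [0, 0, 0]},
], gripper=0.4, force=20)

```text
time_s: 9.37
tcp_pos: [0.6081, 0.1565, 0.1212]
ee_rot: [0.0, -0.057, 0.998, 0.001]
contact_force: [-1.1, 6.4, 4.0]
grip_width: 0.0333
grasp_force: 20.0
```

Request:
servo_tool([
  {"translation": [0, 0, 0], "turn": [0, 0, 0]},
  {"translation": [0, 0, 0], "turn": [0, 0, 0]},
  {"translation": [0, 0, 0], "turn": [0, 0, 0]},
  {"translation": [0, 0, 0], "turn": [0, 0, 0]},
  {"translation": [0, 0, 0], "turn": [0, 0, 0]},
  {"translation": [0, 0, 20], "turn": [0, 0, 0]},
  {"translation": [0, 0, 25], "turn": [0, 0, 0]},
  {"translation": [0, 0, 25], "turn": [0, 0, 0]},
  {"translation": [0, 0, 25], "turn": [0, 0, 0]},
  {"translation": [-20, -10, 25], "turn": [0, 0, 0]},
  {"translation": [-20, -20, 10], "turn": [0, 0, 0]},
  {"translation": [-20, -20, 0], "turn": [0, 0, 0]},
], gripper=-0.5)

```text
time_s: 10.37
tcp_pos: [0.5491, 0.1056, 0.2546]
ee_rot: [0.003, -0.057, 0.998, 0.0]
contact_force: [0.7, -0.8, 0.6]
grip_width: 0.0697
grasp_force: 0.0
```

Run:
```python
from fit import *
o=bot.get_obs(); print(o['tcp_pos'],o['q'],o['grip_width'],o['contact_force'],o['time_s'])
for n in ['wrist','scene','side']:
    c=cam(n,'w4' if n=='wrist' else None)
    for q,lo,hi in [('catch_large',.155,.175),('catch_small',.138,.155)]:
        for x in [x for x in models.trace(n,q) if x['mask'].sum()<9000][:1]:
            print(n,q,round(x['score'],2),x['mask'].sum(),top(c,x['mask'],lo,hi))
    p=pts(c); a=np.radians(6.35); Rm=np.array([[np.cos(a),np.sin(a)],[-np.sin(a),np.cos(a)]])
    l=(p[:,:2]-[.5962,.0896])@Rm.T
    for x0 in range(-115,100,20):
        m=(abs(l[:,0]*1000-x0)<10)&(l[:,1]>-.02)&(l[:,1]<.003)&(p[:,2]<.18)&(p[:,2]>.09)
        print(x0,m.sum(),np.round(p[m,2].max(),3) if m.any() else '',end='; ')
    print()
```

```text
[0.5491066  0.10556953 0.25458873] [ 9.83772027e-02  1.46742676e-03  1.55769955e+00 -1.94439451e-04
  1.57659736e+00 -1.58661883e+00] 0.06966734819294748 [ 0.74192183 -0.82665331  0.56244   ] 10.3667
wrist catch_large 0.58 2705 (1381, array([0.5434, 0.1486, 0.1622]), array([544. , 148.7]), array([33.7, 34.8]), 6.5)
wrist catch_small 0.69 1494 (549, array([0.6079, 0.1551, 0.144 ]), array([608.4, 155.7]), array([19. , 33.4]), 8.0)
-115 234 0.173; -95 275 0.174; -75 153 0.102; -55 161 0.108; -35 155 0.109; -15 135 0.102; 5 160 0.108; 25 131 0.108; 45 117 0.102; 65 85 0.102; 85 0 ; 
scene catch_large 0.81 220 (64, array([0.5472, 0.1419, 0.1605]), array([547.7, 142.7]), array([31.5, 35.3]), 8.0)
scene catch_small 0.57 152 (39, array([0.6094, 0.1516, 0.1438]), array([608.6, 153.3]), array([19.3, 37.8]), 5.0)
-115 27 0.175; -95 65 0.175; -75 17 0.105; -55 22 0.107; -35 25 0.107; -15 22 0.107; 5 25 0.112; 25 23 0.107; 45 20 0.109; 65 22 0.104; 85 38 0.121; 
side catch_large 0.68 217 (69, array([0.5377, 0.147 , 0.162 ]), array([530.3, 122.1]), array([102.6,  41.9]), 72.4)
side catch_small 0.44 122 (26, array([0.6037, 0.1539, 0.1443]), array([602.3, 153.5]), array([32. , 20.7]), 81.8)
-115 70 0.175; -95 19 0.169; -75 15 0.107; -55 15 0.113; -35 17 0.111; -15 9 0.103; 5 18 0.114; 25 17 0.108; 45 11 0.107; 65 18 0.125; 85 20 0.125;
```

View pics/w4.png

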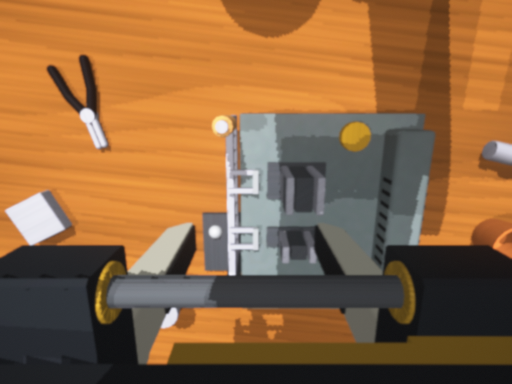

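Both catches are in (about 34 mm over the wings at (303,188) and (298,243)), and the gate rail is low at about 108 mm. Next I'll pinch the grip at (222,125).

Request:
servo_tool([
  {"translation": [-20, -12, 0], "turn": [0, 0, 0]},
  {"translation": [-20, -12, 0], "turn": [0, 0, 0]},
  {"translation": [-15, -9, -7], "turn": [0, 0, 0]},
  {"translation": [0, 0, -20], "turn": [0, 0, 0]},
  {"translation": [0, 0, -20], "turn": [0, 0, 0]},
  {"translation": [0, 0, -20], "turn": [0, 0, 0]},
  {"translation": [0, 0, -20], "turn": [0, 0, 0]},
  {"translation": [0, 0, -20], "turn": [0, 0, 0]},
  {"translation": [0, 0, -14], "turn": [0, 0, 0]},
  {"translation": [0, 0, -6], "turn": [0, 0, 0]},
  {"translation": [0, 0, 0], "turn": [0, 0, 0]},
  {"translation": [0, 0, 0], "turn": [0, 0, 0]},
])

```text
time_s: 11.82
tcp_pos: [0.4933, 0.0729, 0.124]
ee_rot: [-0.0, -0.057, 0.998, -0.0]
contact_force: [-0.1, 0.3, 1.4]
grip_width: 0.0698
grasp_force: 0.0
```

Request:
servo_tool([
  {"translation": [0, 0, 0], "turn": [0, 0, 0]},
  {"translation": [0, 0, 0], "turn": [0, 0, 0]},
  {"translation": [0, 0, 0], "turn": [0, 0, 0]},
  {"translation": [0, 0, 0], "turn": [0, 0, 0]},
  {"translation": [0, 0, 0], "turn": [0, 0, 0]},
  {"translation": [0, 0, 0], "turn": [0, 0, 0]},
  {"translation": [0, 0, 0], "turn": [0, 0, 0]},
  {"translation": [0, 0, 0], "turn": [0, 0, 0]},
  {"translation": [0, 0, 0], "turn": [0, 0, 0]},
  {"translation": [0, 0, 0], "turn": [0, 0, 0]},
  {"translation": [0, 0, 0], "turn": [0, 0, 0]},
  {"translation": [0, 0, 0], "turn": [0, 0, 0]},
], gripper=1, force=35)

```text
time_s: 12.82
tcp_pos: [0.4931, 0.0722, 0.1238]
ee_rot: [0.0, -0.056, 0.998, -0.0]
contact_force: [0.2, -4.5, 1.5]
grip_width: 0.0174
grasp_force: 35.0
```

```bash
python3 -c "
import numpy as np
t=np.arange(0,1.501,.06);a=np.radians(186.35)+t
p=np.c_[np.cos(a),np.sin(a)]*190
print(p[0]+[681.4,93.1]);print(np.round(np.diff(p,axis=0),1).tolist())"
```

```text
[492.56568501  72.08568389]
[[1.6, -11.3], [2.3, -11.2], [2.9, -11.0], [3.6, -10.8], [4.2, -10.6], [4.9, -10.3], [5.5, -10.0], [6.1, -9.7], [6.6, -9.3], [7.2, -8.9], [7.7, -8.4], [8.2, -7.9], [8.6, -7.4], [9.1, -6.9], [9.5, -6.3], [9.8, -5.8], [10.2, -5.2], [10.5, -4.5], [10.7, -3.9], [10.9, -3.3], [11.1, -2.6], [11.2, -1.9], [11.3, -1.3], [11.4, -0.6], [11.4, 0.1]]
```

Request:
servo_tool([
  {"translation": [1.6, -11.3, 0], "turn": [0, 0, 0]},
  {"translation": [2.3, -11.2, 0], "turn": [0, 0, 0]},
  {"translation": [2.9, -11, 0], "turn": [0, 0, 0]},
  {"translation": [3.6, -10.8, 0], "turn": [0, 0, 0]},
  {"translation": [4.2, -10.6, 0], "turn": [0, 0, 0]},
  {"translation": [0, 0, 0], "turn": [0, 0, 0]},
])

```text
time_s: 13.32
tcp_pos: [0.5086, 0.0155, 0.1238]
ee_rot: [0.0, -0.056, 0.998, -0.0]
contact_force: [-0.1, 1.6, 2.3]
grip_width: 0.0175
grasp_force: 35.0
```

Request:
servo_tool([
  {"translation": [4.9, -10.3, 0], "turn": [0, 0, 0]},
  {"translation": [5.5, -10, 0], "turn": [0, 0, 0]},
  {"translation": [6.1, -9.7, 0], "turn": [0, 0, 0]},
  {"translation": [6.6, -9.3, 0], "turn": [0, 0, 0]},
  {"translation": [7.2, -8.9, 0], "turn": [0, 0, 0]},
  {"translation": [7.7, -8.4, 0], "turn": [0, 0, 0]},
  {"translation": [8.2, -7.9, 0], "turn": [0, 0, 0]},
  {"translation": [0, 0, 0], "turn": [0, 0, 0]},
])

```text
time_s: 13.98
tcp_pos: [0.5554, -0.0483, 0.1238]
ee_rot: [0.0, -0.056, 0.998, -0.0]
contact_force: [-5.5, 4.9, 6.8]
grip_width: 0.0175
grasp_force: 35.0
```

Request:
servo_tool([
  {"translation": [8.6, -7.4, 0], "turn": [0, 0, 0]},
  {"translation": [9.1, -6.9, 0], "turn": [0, 0, 0]},
  {"translation": [9.5, -6.3, 0], "turn": [0, 0, 0]},
  {"translation": [9.8, -5.8, 0], "turn": [0, 0, 0]},
  {"translation": [10.2, -5.2, 0], "turn": [0, 0, 0]},
  {"translation": [0, 0, 0], "turn": [0, 0, 0]},
])

```text
time_s: 14.48
tcp_pos: [0.6023, -0.0791, 0.1237]
ee_rot: [0.0, -0.056, 0.998, -0.0]
contact_force: [-1.0, 1.0, 5.4]
grip_width: 0.0176
grasp_force: 35.0
```

Request:
servo_tool([
  {"translation": [10.5, -4.5, 0], "turn": [0, 0, 0]},
  {"translation": [10.7, -3.9, 0], "turn": [0, 0, 0]},
  {"translation": [10.9, -3.3, 0], "turn": [0, 0, 0]},
  {"translation": [11.1, -2.6, 0], "turn": [0, 0, 0]},
  {"translation": [11.2, -1.9, 0], "turn": [0, 0, 0]},
  {"translation": [11.3, -1.3, 0], "turn": [0, 0, 0]},
  {"translation": [9, -0.5, 0], "turn": [0, 0, 0]},
  {"translation": [0, 0, 0], "turn": [0, 0, 0]},
  {"translation": [0, 0, 0], "turn": [0, 0, 0]},
  {"translation": [0, 0, 0], "turn": [0, 0, 0]},
])

```text
time_s: 15.32
tcp_pos: [0.6749, -0.0965, 0.1237]
ee_rot: [-0.001, -0.057, 0.998, -0.0]
contact_force: [-3.1, 0.1, 5.4]
grip_width: 0.0179
grasp_force: 35.0
```

Run:
```python
from fit import *
o=bot.get_obs(); p=np.array(o['tcp_pos'])*1000; v=p[:2]-[681.4,93.1]; print(p,np.hypot(*v),(np.arctan2(v[1],v[0])+2*np.pi)-np.radians(186.35),o['contact_force'],o['grip_width'])
a=cam('scene'); b=cam('side'); w=cam('wrist')
cv2.imwrite('pics/f.png',np.hstack([cv2.resize(c['im'][110:260,180:360,::-1],(400,333)) for c in (a,b)]))
for n,c in [('scene',a),('side',b)]:
    for x in models.trace(n,'gate')[:1]: print(n,x['score'],np.round(np.percentile(pts(c,x['mask']),[2,98],axis=0),3).tolist())
for q,lo,hi in [('catch_large',.155,.175),('catch_small',.138,.155),('weight',.105,.12)]:
    for n,c in [('scene',a)]:
        for x in models.trace(n,q)[:1]: print(n,q,round(x['score'],2),top(c,x['mask'],lo,hi))
```

```text
[674.90238537 -96.45886404 123.74769876] 189.67019252699706 1.425703778363704 [-3.13716948  0.0787524   5.37168806] 0.017878765519060282
scene 0.76 [[0.631, -0.105, 0.001], [0.688, 0.09, 0.135]]
side 0.75 [[0.646, -0.104, -0.003], [0.73, 0.097, 0.154]]
scene catch_large 0.51 (72, array([0.5446, 0.1444, 0.1614]), array([541.9, 144.7]), array([42.8, 38.1]), 6.3)
scene catch_small 0.71 (34, array([0.6103, 0.1494, 0.1432]), array([610.1, 149.8]), array([19.8, 37.1]), 7.6)
```

View pics/f.png

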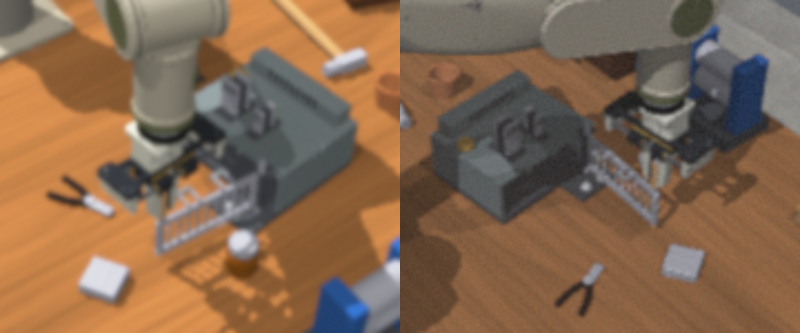

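Both crops show the gate swung out to about 1.43 rad with its free end (158,240 / 655,210) in the gripper. The pliers, block, jar and weight look undisturbed.

```bash
python3 -c "
from cell import job
print(job.hand_in())"
```

```text
the job is handed in; nothing more can be done
None
```

I squeezed the large catch fully in, then the small one, swung the gate past its click to about 1.43 rad, and handed the job in at about 15.5 s with the grip still held; the verdict was not shown to me.

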